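# Slacken the build-platform clamp by two turns

### The job

One of the two screw clamps on the bench holds a resin printer's build platform: loosen it by two full turns from tight, rolling a fingertip across the top of its knurled wheel in strokes away from the robot, until the white index line, which starts just past the top, has come round to the top for the second time, and stop there to within 30 degrees. Press gently, pinch and lift nothing, and leave the platform lying in its clamp. Leave the empty clamp and the other things alone.

Things in the scene. Friction and masses are not known exactly. Their poses are not given: they have to be found in the camera images.
- clamp: screw clamp holding the platform, fixed to the table: base 100 (x) by 200 (y) by 12 mm, origin under its centre; its +x points away from the robot, turned at most 20 degrees. Along its +y: fixed jaw (y -95 to -83, top 48 above the table), bed 22 high with the platform, shoe (y -13 to -4, 50 wide, top 66), screw block (y 15 to 30, 45 wide, top 68), knurled wheel (y 50 to 74, top 85).
- clamp_axle (a point): centre of the knurled wheel of the clamp holding the platform: steel, 60 mm diameter, 24 wide, level axis along the clamp's y, 55 above the table, 62 along +y from the clamp's origin. The point's axes are the clamp's and do not turn with the wheel. Wheel, screw and shoe are sprung: pressed from above they sink up to 10 (about 3 N to start, 11 N at the stop) and spring back.
- clamp_rim (a point): topmost point of that wheel's rim, 30 mm above its centre, 85 above the table; it does not turn but sinks with the wheel. A shut fingertip pressed about 5 mm down here (some 7 N) and drawn across along the clamp's +x loosens the wheel by friction, about 1.3 rad for 40 mm; the rim stands free of its surroundings by 17 mm in height, and the wheel stays where it is left (drag 0.03 N m).
- clamp_wheel (a joint): turn of that wheel (dark blackened steel), rad: 0 = tight, its white index line (8 mm wide, across the rim and down the outer end face) straight up; grows as it loosens, the rim's top moving to the clamp's +x; 6.28 = one turn, line up again; 12.57 = two. Starts at 0.1 to 1.2; turns both ways, to 20 at most. Each turn moves screw, shoe and wheel 3 mm along the clamp's +y.
- platform: build platform, loose in the clamp between fixed jaw and shoe: aluminium plate 85 by 69 by 10 with a black block 45 by 35 by 20 and a 10 tall neck on it; origin at the centre of the plate's underside, which rests on the clamp's bed 22 above the table. It must stay there.
- spare: the empty clamp, of the same make and size as the loaded one, origin under the centre of its base; to be left alone.
- spare_mark (a point): point on the rim of the empty clamp's wheel at its white index line; it must not move.
- scraper: bystander, to be left alone: thin spatula lying on the table, 150 long (mm).
- jar: bystander, to be left alone: short jar, 48 across, 60 tall (mm).
- resin: bystander, to be left alone: bottle with black cap, 68 across, 150 tall (mm).
- alcohol: bystander, to be left alone: white bottle, 64 across, 170 tall (mm).
- driver: bystander, to be left alone: screwdriver lying on the table, 160 long (mm).
- gear: bystander, to be left alone: grey printed gear, 55 across, 24 tall, flat on the table (mm).
- cup: bystander, to be left alone: grey open cup, 72 across, 75 tall (mm).
Not all that is in view belongs to the job. Leave any turquoise look-alike of the clamp alone. Leave any red look-alike of the platform alone.

How it is judged (in metres and radians):
On the way, in this order (a step that is already met when the one before it is completed fails the run):
1. a fingertip presses the loaded clamp's wheel (contact force between the fingers and clamp above 1 N and value of joint clamp_wheel below 3 rad), for 0.05 s.
2. the wheel has made its first full turn (value of joint clamp_wheel above 5.98319 rad), for 0.05 s.
At the end, for the whole second after the job is handed in: the loaded clamp's wheel rests two full turns from tight, index line at the top within about 30 degrees (12.57 +/- 0.55 rad); the platform still lies flat in its clamp within 12 mm of its start; the empty clamp's wheel has not turned (mark within 10 mm) (value of joint clamp_wheel between 12.0164 and 13.1164 rad and velocity of joint clamp_wheel between -0.05 and 0.05 rad/s and distance of platform from where it was at the start of the episode below 0.012 m and angle between platform's own z axis and vertical below 0.1 rad and distance of spare_mark from where it was at the start of the episode below 0.01 m); the robot touches nothing.
It fails at once if the clamp is pressed or gripped hard (over 35 N) (contact force between the fingers and clamp above 35 N).
It fails at once if the platform is lifted, dragged or tipped (distance of platform from where it was at the start of the episode above 0.012 m or angle between platform's own z axis and vertical above 0.2 rad).
It fails at once if the empty clamp's wheel is turned (distance of spare_mark from where it was at the start of the episode above 0.012 m).
It fails at once if a bystander is moved by more than 30 mm (distance of any of scraper, jar, resin, alcohol, driver, gear, cup from where it was at the start of the episode above 0.03 m).
It also fails if it takes over 61 s, if anything falls off the work surface, if the arm or the gripper's body presses on something with over 40 N, if the wrist force passes 120 N, or if a joint passes its speed limit or range.

### The arm

A 6-joint arm with a two-finger parallel gripper is mounted at the origin on the work surface. World frame = base frame: x ahead of the robot, y to its left, z up, the work surface at z = 0. Lengths are in mm, angles in degrees, forces in N, time in s.
With the tool pointing down it reaches from about 425 to 950 mm from the base axis. Payload 3.5 kg.
Tool frame: the origin (TCP) lies midway between the tips of the shut fingers; the grasp point (between the pads) lies 19 mm behind it; z points along the fingers, y is the line along which they close (so a half turn about z gives the same grasp; the last joint's range is limited). The gripper opens to 85 mm and grips with 20 to 120 N. Pads are 22 mm wide; open, the fingers measure 114 mm over their backs; the gripper's body (76 mm by 85 mm) begins 54 mm behind the grasp point. The pads swing forward as they close: fully open they stand 13 mm farther back than shut.
Start: joints at [64.744, 16.404, 90.338, -0, 73.258, -8.594], TCP at [193.498, 646.656, 231.325] pointing down, gripper open.
Joint ranges: [-158.93, 158.93], [-51.34, 127.21], [12.03, 142.37], [-87.48, 267.48], [13.55, 161.25], [-162.69, 162.69]. Speed limits (degrees/s): [159.86, 159.86, 180, 180, 180, 180].

### API

Orientations are given as a 3x3 rotation matrix whose columns are the frame's x, y, z axes.
In Python, from cell import readout, optics, workorder gives the robot as it stands.
- The arm moves only by the tool move_arm, never from a script. Its argument "commands" is a list of rows, each an object of numbers: "tx", "ty", "tz": the shift along the tool's x, y, z in m; "ax", "ay", "az": the turn, a rotation vector about the tool's x, y, z in degrees. In form: [{"tx": .., "ty": .., "tz": .., "ax": .., "ay": .., "az": ..}, ...]. A call has exactly 8 rows; each row is the pose to reach, as a shift and turn from the pose commanded when the call began, along the tool's axes at that moment; what a row does not reach only later rows make up. A row lasts 1/10 s, in which the tool goes at most 50 mm and 8.59 degrees, less where a joint would pass 70% of its speed; a pose out of reach is approached as far as the arm can. A call with a gripper value outside its range is refused whole. "hand" is the opening, from 0 (shut) to 1 (fully open), set as the call begins (left out, the last holds). The fingers move at their own pace and stop on an object; "newtons" is the grip in N (left out, the last holds). Time passes only in rows, so rows that repeat a pose let the fingers close, or fill a call up. It gives the time, the measured TCP pose, the force, the opening and the grip force at its end, in the units of the state.
- readout.get_obs(): the state, without advancing time (a new reading comes with each control period).
- optics.camera(name): name is "scene" or "top"; returns a dict with "img" (400x640x3 uint8, red, green, blue), "intrinsics" (3x3 intrinsics, pixels), "dist_coeffs" ([k1, k2, p1, p2, k3] as OpenCV has them; the pictures are not rectified), "rvec" (rotation vector, rad) and "tvec" (3), from world to camera coordinates, as OpenCV has them. Camera axes: x right, y down, z forward; pixel columns grow to the right and rows downward; lengths in mm; the calibration is good to about 2 mm. A picture is of the moment at which its call begins. There is no depth.
- workorder.job_done(): hands the job in; it is judged then, once.
The state is a dict: "time_s": time; "qpos": joint angles; "qd": joint speeds; "joint_torque": joint torques, N m; "eef_pos": TCP position; "eef_rot": TCP orientation; "contact_force": force on the tool from outside, world axes, zero at the start; "wrist_torque": the same for the moment, N m; "finger_gap": finger opening in mm; "grasp_force": force on a finger pad.
Only numpy, scipy, OpenCV 4.12 (cv2) and the standard library are available. Lean on these libraries where they do the work, as an engineer would, in place of code of your own. Each camera call takes 0.05 s, during which the arm holds its last target. There are 200 camera calls.

## Working session

There is one attempt and no reset: what is moved stays moved. The work goes in short steps, Python scripts to look and compute and a tool call to move; the robot and the scene stay as the last step left them, time stands still between calls to the robot, and variables do not carry over. Pictures are saved under pics/ and viewed, at most 12 in all, crops included, and the job is handed in when it is done.

Besides the shell and the picture viewer there is one more tool, called after "Emit:" by a JSON object that holds its "name" and its "arguments". move_arm: Moves the arm, as the interface text tells. Its arguments: {"type":"object","properties":{"commands":{"type":"array"},"hand":{"type":"number"},"newtons":{"type":"number"}},"required":["commands"]}

```bash
mkdir -p pics; python3 - <<'E'
from cell import readout, optics
import cv2,pickle
o=readout.get_obs();print(o)
for n in("scene","top"):
    c=optics.camera(n);cv2.imwrite(f"pics/{n}0.png",c["img"][:,:,::-1]);pickle.dump(c,open(f"{n}0.pkl","wb"))
    print(n,c["intrinsics"],c["dist_coeffs"],c["rvec"],c["tvec"])
E
```

```text
{'time_s': 0.0, 'qpos': array([ 6.47433560e+01,  1.64546021e+01,  9.04229276e+01, -9.92475759e-04,
        7.32591128e+01, -8.59386159e+00]), 'qd': array([ 0.08638163, -0.00441456,  0.00574806, -0.04893144,  0.03787898,
        0.03928209]), 'joint_torque': array([-3.88968547e-04, -4.05980659e+01, -2.92627412e+01, -1.18944104e-04,
        5.53507707e-03,  2.31837141e-06]), 'eef_pos': array([193.23295826, 646.06021445, 229.93253662]), 'eef_rot': array([[-9.58010219e-01,  2.86732305e-01, -1.00255428e-03],
       [ 2.86733856e-01,  9.58007836e-01, -2.16395755e-03],
       [ 3.39978321e-04, -2.36055971e-03, -9.99997156e-01]]), 'contact_force': array([-0.54381228, -0.29794435,  0.78789229]), 'wrist_torque': array([-0.00012625,  0.02500701, -0.01693598]), 'grasp_force': 0.0, 'finger_gap': 85.50649610410628}
scene [[361.68532382   0.         314.63462206]
 [  0.         361.68532382 202.94294238]
 [  0.           0.           1.        ]] [0.00384999 0.         0.         0.         0.        ] [ 1.05070767  2.26384713 -1.17108631] [ 373.71237353 -162.66802665 1464.1532151 ]
top [[403.03569192   0.         321.01597254]
 [  0.         403.03569192 200.01351737]
 [  0.           0.           1.        ]] [-0.019232  0.        0.        0.        0.      ] [ 2.18749529 -2.17117076  0.0996054 ] [ -46.94619217  540.25782035 1113.85820178]
```

View pics/scene0.png

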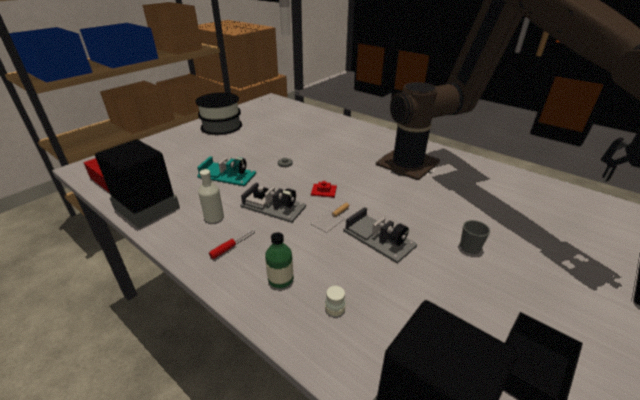

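View pics/top0.png

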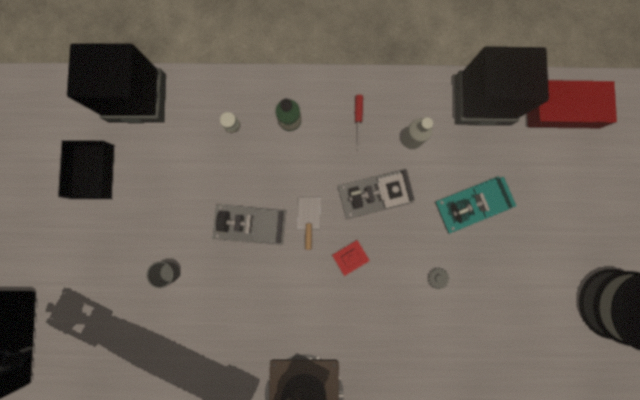

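The top view shows the loaded clamp at about (375,193), with its wheel near (355,198). The empty clamp is at (250,223), and the turquoise look-alike is at (475,205). In the scene view the loaded clamp is at about (273,200).

```bash
cat > h.py <<'E'
import numpy as np,cv2,pickle
def Rt(c): return cv2.Rodrigues(np.array(c["rvec"],float))[0],np.array(c["tvec"],float).ravel()
def ray(c,uv):
    p=cv2.undistortPoints(np.array([[uv]],float),c["intrinsics"],np.array(c["dist_coeffs"]))[0,0]
    R,t=Rt(c);return -R.T@t,R.T@np.r_[p,1]
def onz(c,uv,z):
    o,d=ray(c,uv);return o+d*(z-o[2])/d[2]
def proj(c,P): return cv2.projectPoints(np.array(P,float).reshape(-1,3),np.array(c["rvec"],float),np.array(c["tvec"],float),c["intrinsics"],np.array(c["dist_coeffs"]))[0][:,0]
def tri(c1,u1,c2,u2):
    o,d=ray(c1,u1);p,e=ray(c2,u2)
    s=np.linalg.lstsq(np.c_[d,-e],p-o,rcond=None)[0];a=o+s[0]*d;b=p+s[1]*e
    return (a+b)/2,np.linalg.norm(a-b)
E
python3 - <<'E'
from h import *
t=pickle.load(open("top0.pkl","rb"));s=pickle.load(open("scene0.pkl","rb"))
A=cv2.resize(t["img"][160:230,325:425],None,fx=8,fy=8,interpolation=cv2.INTER_CUBIC)
B=cv2.resize(s["img"][175:225,235:315],None,fx=10,fy=10,interpolation=cv2.INTER_CUBIC)
for n,i in(("a",A),("b",B)): cv2.imwrite(f"pics/{n}.png",np.clip(i[:,:,::-1]*1.6,0,255))
print(A.shape,B.shape)
E
```

```text
(560, 800, 3) (500, 800, 3)[ WARN:0@0.023] global loadsave.cpp:1063 imwrite_ Unsupported depth image for selected encoder is fallbacked to CV_8U.
```

View pics/a.png

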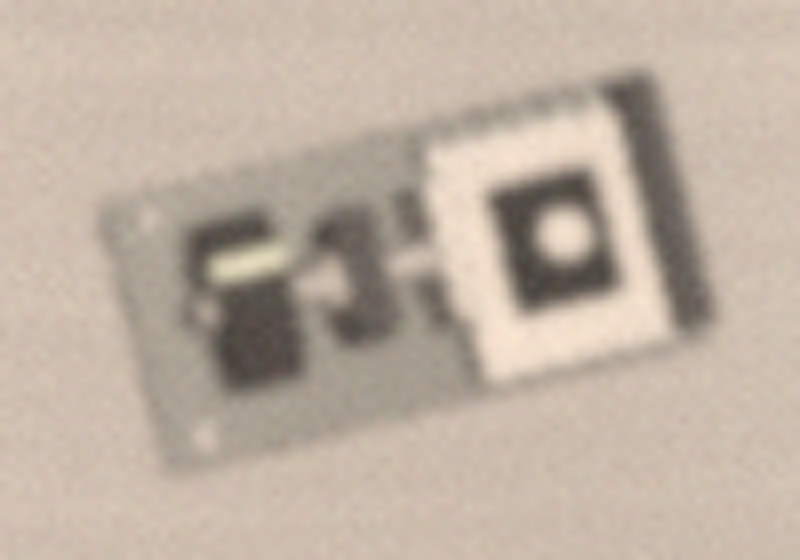

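View pics/b.png

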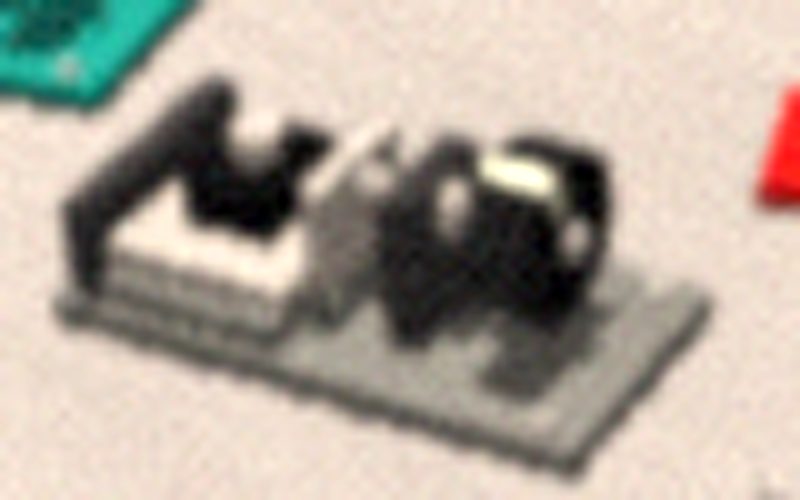

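Crop A has the base's left corners at (100,210) and (165,475), the wheel spanning (185..300, 215..390), and the index line centre at (247,262). Crop B has the index line centre at (520,175).

```bash
python3 - <<'E'
from h import *
t=pickle.load(open("top0.pkl","rb"));s=pickle.load(open("scene0.pkl","rb"))
a=lambda u,v:(325+(u+.5)/8-.5,160+(v+.5)/8-.5)
b=lambda u,v:(235+(u+.5)/10-.5,175+(v+.5)/10-.5)
L=[onz(t,a(*p),12) for p in((100,210),(165,475))]
Rr=[onz(t,a(*p),z) for p,z in(((650,70),48),((715,325),48))]
sc=[onz(s,b(*p),12) for p in((575,465),(710,300),(60,305))]
print("top left corners",L,"jaw",Rr,"scene corners",sc)
y=(L[0]+L[1])/2;ex=L[0]-L[1];print("width",np.linalg.norm(ex))
# long bottom/top edges: jaw mid
m=(Rr[0]+Rr[1])/2;d=y-m;d[2]=0;print("len",np.linalg.norm(d),"yaw from y axis",np.degrees(np.arctan2(-d[0],d[1])),"yaw from ex",np.degrees(np.arctan2(ex[1],ex[0])))
print("line",tri(t,a(247,262),s,b(520,175)))
yaw=np.arctan2(-d[0],d[1]);cy,sy=np.cos(yaw),np.sin(yaw);ey=np.array([-sy,cy,0]);ex=np.array([cy,sy,0])
base=y-100*ey;base[2]=0
axle=base+62*ey+[0,0,55];print("origin",base,"axle",axle)
li=tri(t,a(247,262),s,b(520,175))[0];print("line in axle frame",(li-axle)@ex,(li-axle)@ey,(li-axle)[2])
for n,P in(("a",axle+30*ex),("b",axle-30*ex),("rim",axle+[0,0,30]),("jaw",base-83*ey+[0,0,48])):
    u=proj(t,P)[0];v=proj(s,P)[0];print(n,(u-[325,160]+.5)*8-.5,(v-[235,175]+.5)*10-.5)
E
```

```text
top left corners [array([582.72030629, -88.54874359,  12.        ]), array([ 488.17337312, -111.99616606,   12.        ])] jaw [array([ 628.93297299, -278.36906032,   48.        ]), array([ 539.96769489, -299.90994037,   48.        ])] scene corners [array([587.87075497, -84.35294298,  12.        ]), array([ 493.87363172, -110.82806043,   12.        ]), array([ 635.68571531, -275.28717554,   12.        ])]
width 97.4110065156938
len 195.12074038875525 yaw from y axis 14.545246143012758 yaw from ex 13.928218076506138
line (array([ 556.45447926, -134.30606454,   84.15013367]), np.float64(0.842393091457109))
origin [ 560.56128635 -197.06741631    0.        ] axle [ 544.99032943 -137.05454019   55.        ]
line in axle frame 11.786983869284331 -0.21877184180605955 29.150133674896722
a [224.5224675  220.83108626] [495.47277178 280.51884998]
b [268.40251225 389.60356608] [586.14341709 185.18566957]
rim [254.49272971 296.74490093] [537.38641605 154.2172608 ]
jaw [648.79642629 205.50019552] [167.19305403 144.34943687]
```

Both views agree. The rim top is at about (545,-137,85), the yaw is 14.3°, and the line triangulates to z=84 at radius 31, so the start angle is about 0.39 rad. I'll move there in stages, with the hand shut and the tool's x along the clamp's +y.

Emit:
{"name": "move_arm", "arguments": {"commands": [{"tx": -0.03, "ty": -0.037}, {"tx": -0.06, "ty": -0.074}, {"tx": -0.09, "ty": -0.11}, {"tx": -0.12, "ty": -0.147}, {"tx": -0.15, "ty": -0.184}, {"tx": -0.18, "ty": -0.221}, {"tx": -0.21, "ty": -0.258}, {"tx": -0.24, "ty": -0.295}], "hand": 0, "newtons": 40}}

```text
invalid input at $.commands[0]: expected keys tx, ty, tz, ax, ay, az
```

Emit:
{"name": "move_arm", "arguments": {"commands": [{"tx": -0.03, "ty": -0.037}, {"tx": -0.06, "ty": -0.074}, {"tx": -0.09, "ty": -0.11}, {"tx": -0.12, "ty": -0.147}, {"tx": -0.15, "ty": -0.184}, {"tx": -0.18, "ty": -0.221}, {"tx": -0.21, "ty": -0.258}, {"tx": -0.24, "ty": -0.295}]}}

```text
invalid input at $.commands[0]: expected keys tx, ty, tz, ax, ay, az
```

Emit:
{"name": "move_arm", "arguments": {"commands": [{"tx": -0.02, "ty": -0.02, "tz": 0.015, "az": 7.4}, {"tx": -0.04, "ty": -0.04, "tz": 0.03, "az": 14.8}, {"tx": -0.06, "ty": -0.06, "tz": 0.045, "az": 22.2}, {"tx": -0.06, "ty": -0.073, "tz": 0.06, "az": 29.6}, {"tx": -0.06, "ty": -0.073, "tz": 0.075, "az": 37}, {"tx": -0.06, "ty": -0.073, "tz": 0.09, "az": 44.4}, {"tx": -0.06, "ty": -0.073, "tz": 0.105, "az": 51.8}, {"tx": -0.06, "ty": -0.073, "tz": 0.115, "az": 59}]}}

```text
invalid input at $.commands[0]: expected keys tx, ty, tz, ax, ay, az
```

```bash
cat > st.py <<'E'
from cell import readout
import numpy as np
o=readout.get_obs();p=o["eef_pos"];R=o["eef_rot"]
ex=np.array([.969,.247,0]);ey=np.array([-.247,.969,0]);d=p-np.array([545,-137,85])
print("t",o["time_s"],"pos",p.round(1),"clamp x,y,z from rim",(d@ex).round(1),(d@ey).round(1),d[2].round(1),"yaw",np.degrees(np.arctan2(R[1,0],R[0,0])).round(1),"F",o["contact_force"].round(1),"gap",o["finger_gap"])
E
python3 st.py
```

```text
t 0.1 pos [193.3 646.1 230.1] clamp x,y,z from rim -147.4 845.7 145.1 yaw 163.3 F [-0.4  0.4  0. ] gap 85.589169749477
```

Emit:
{"name": "move_arm", "arguments": {"commands": [{"tx": -0.03, "ty": -0.037, "tz": 0, "ax": 0, "ay": 0, "az": 0}, {"tx": -0.06, "ty": -0.074, "tz": 0, "ax": 0, "ay": 0, "az": 0}, {"tx": -0.09, "ty": -0.11, "tz": 0, "ax": 0, "ay": 0, "az": 0}, {"tx": -0.12, "ty": -0.147, "tz": 0, "ax": 0, "ay": 0, "az": 0}, {"tx": -0.15, "ty": -0.184, "tz": 0, "ax": 0, "ay": 0, "az": 0}, {"tx": -0.18, "ty": -0.221, "tz": 0, "ax": 0, "ay": 0, "az": 0}, {"tx": -0.21, "ty": -0.258, "tz": 0, "ax": 0, "ay": 0, "az": 0}, {"tx": -0.24, "ty": -0.295, "tz": 0, "ax": 0, "ay": 0, "az": 0}], "hand": 0, "newtons": 40}}

```text
time_s: 0.9
eef_pos: [338.8, 293.4, 231.0]
eef_rot: [[-0.958, 0.286, -0.0], [0.286, 0.958, -0.0], [0.0, -0.0, -1.0]]
contact_force: [0.8, -0.1, -1.1]
finger_gap: -0.3
grasp_force: 0.0
```

Emit:
{"name": "move_arm", "arguments": {"commands": [{"tx": -0.03, "ty": -0.037, "tz": 0, "ax": 0, "ay": 0, "az": 0}, {"tx": -0.06, "ty": -0.074, "tz": 0, "ax": 0, "ay": 0, "az": 0}, {"tx": -0.09, "ty": -0.11, "tz": 0, "ax": 0, "ay": 0, "az": 0}, {"tx": -0.12, "ty": -0.147, "tz": 0, "ax": 0, "ay": 0, "az": 0}, {"tx": -0.15, "ty": -0.184, "tz": 0, "ax": 0, "ay": 0, "az": 0}, {"tx": -0.18, "ty": -0.221, "tz": 0, "ax": 0, "ay": 0, "az": 0}, {"tx": -0.21, "ty": -0.258, "tz": 0, "ax": 0, "ay": 0, "az": 0}, {"tx": -0.24, "ty": -0.295, "tz": 0, "ax": 0, "ay": 0, "az": 0}]}}

```text
time_s: 1.7
eef_pos: [484.2, -58.1, 231.0]
eef_rot: [[-0.958, 0.287, -0.0], [0.287, 0.958, 0.0], [0.0, 0.0, -1.0]]
contact_force: [0.8, 0.8, 0.7]
finger_gap: -0.2
grasp_force: 0.0
```

Emit:
{"name": "move_arm", "arguments": {"commands": [{"tx": -0.02, "ty": -0.02, "tz": 0.015, "ax": 0, "ay": 0, "az": 7.4}, {"tx": -0.04, "ty": -0.04, "tz": 0.03, "ax": 0, "ay": 0, "az": 14.8}, {"tx": -0.06, "ty": -0.06, "tz": 0.045, "ax": 0, "ay": 0, "az": 22.2}, {"tx": -0.06, "ty": -0.073, "tz": 0.06, "ax": 0, "ay": 0, "az": 29.6}, {"tx": -0.06, "ty": -0.073, "tz": 0.075, "ax": 0, "ay": 0, "az": 37}, {"tx": -0.06, "ty": -0.073, "tz": 0.09, "ax": 0, "ay": 0, "az": 44.4}, {"tx": -0.06, "ty": -0.073, "tz": 0.105, "ax": 0, "ay": 0, "az": 51.8}, {"tx": -0.06, "ty": -0.073, "tz": 0.115, "ax": 0, "ay": 0, "az": 59}]}}

```text
time_s: 2.5
eef_pos: [519.7, -142.9, 114.5]
eef_rot: [[-0.242, 0.97, -0.002], [0.97, 0.242, 0.001], [0.002, -0.002, -1.0]]
contact_force: [0.3, -0.0, 0.5]
finger_gap: 0.2
grasp_force: 0.0
```

```bash
python3 st.py
```

```text
t 2.5 pos [ 519.7 -142.9  114.5] clamp x,y,z from rim -25.9 0.5 29.5 yaw 104.0 F [ 0.3 -0.   0.5] gap 0.22424654558141682
```

Emit:
{"name": "move_arm", "arguments": {"commands": [{"tx": 0, "ty": 0, "tz": 0.018, "ax": 0, "ay": 0, "az": 0}, {"tx": 0, "ty": 0, "tz": 0.03, "ax": 0, "ay": 0, "az": 0}, {"tx": 0, "ty": 0, "tz": 0.035, "ax": 0, "ay": 0, "az": 0}, {"tx": 0, "ty": 0.005, "tz": 0.035, "ax": 0, "ay": 0, "az": 0}, {"tx": 0, "ty": 0.01, "tz": 0.035, "ax": 0, "ay": 0, "az": 0}, {"tx": 0, "ty": 0.015, "tz": 0.035, "ax": 0, "ay": 0, "az": 0}, {"tx": 0, "ty": 0.02, "tz": 0.035, "ax": 0, "ay": 0, "az": 0}, {"tx": 0, "ty": 0.025, "tz": 0.035, "ax": 0, "ay": 0, "az": 0}]}}

```text
time_s: 3.3
eef_pos: [546.4, -137.0, 82.5]
eef_rot: [[-0.248, 0.969, 0.002], [0.969, 0.248, -0.0], [-0.001, 0.002, -1.0]]
contact_force: [-2.8, 2.3, 4.3]
finger_gap: -0.3
grasp_force: 2.4
```

Emit:
{"name": "move_arm", "arguments": {"commands": [{"tx": 0, "ty": 0.005, "tz": 0, "ax": 0, "ay": 0, "az": 0}, {"tx": 0, "ty": 0.01, "tz": 0, "ax": 0, "ay": 0, "az": 0}, {"tx": 0, "ty": 0.015, "tz": 0, "ax": 0, "ay": 0, "az": 0}, {"tx": 0, "ty": 0.02, "tz": 0, "ax": 0, "ay": 0, "az": 0}, {"tx": 0, "ty": 0.02, "tz": -0.012, "ax": 0, "ay": 0, "az": 0}, {"tx": 0, "ty": 0.02, "tz": -0.025, "ax": 0, "ay": 0, "az": 0}, {"tx": 0, "ty": -0.01, "tz": -0.025, "ax": 0, "ay": 0, "az": 0}, {"tx": 0, "ty": -0.055, "tz": -0.025, "ax": 0, "ay": 0, "az": 0}]}}

```text
time_s: 4.1
eef_pos: [493.1, -151.8, 108.5]
eef_rot: [[-0.25, 0.968, 0.004], [0.968, 0.25, -0.003], [-0.004, 0.003, -1.0]]
contact_force: [-0.3, -1.3, 0.2]
finger_gap: -0.1
grasp_force: 0.0
```

```bash
python3 st.py; python3 - <<'E'
from cell import optics
from h import *
t=optics.camera("top");s=optics.camera("scene");pickle.dump((t,s),open("p1.pkl","wb"))
A=cv2.resize(t["img"][160:230,325:425],None,fx=6,fy=6,interpolation=cv2.INTER_CUBIC)
B=cv2.resize(s["img"][175:225,235:315],None,fx=6,fy=6,interpolation=cv2.INTER_CUBIC)
C=np.zeros((420,1080,3),np.uint8);C[:,:600]=A;C[:300,600:]=B
C=cv2.resize(C,(800,311));cv2.imwrite("pics/p1.png",np.clip(C[:,:,::-1]*1.6,0,255).astype(np.uint8))
E
```

```text
t 4.1 pos [ 493.1 -151.8  108.5] clamp x,y,z from rim -54.0 -1.5 23.5 yaw 104.5 F [-0.3 -1.3  0.2] gap -0.09493830716738694
```

View pics/p1.png

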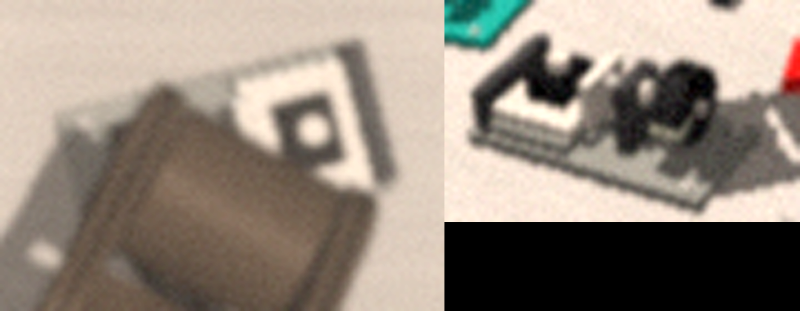

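The line has rolled to the far side. In the scene it is now at about pixel (287,204). I'll compute the angle by casting the ray of the pale-line centroid onto the wheel's cylinder.

```bash
cat > ang.py <<'E'
from h import *
import sys
yaw=np.radians(14.3);EX=np.array([np.cos(yaw),np.sin(yaw),0]);EY=np.array([-EX[1],EX[0],0])
def angle(s,turns=0.):
    ax=np.array([545,-137,55.])+EY*3*turns
    a=np.linspace(0,2*np.pi,60)
    P=np.concatenate([ax+k*EY+r for k in(-12,12) for r in [30*(np.sin(a)[:,None]*EX+np.cos(a)[:,None]*[0,0,1])]])
    x0,y0=235,165;S=4
    hull=cv2.convexHull(((proj(s,P)-[x0,y0]+.5)*S-.5).astype(np.float32)).astype(int)
    im=cv2.resize(s["img"][y0:y0+70,x0:x0+90],None,fx=S,fy=S,interpolation=cv2.INTER_CUBIC)
    m=np.zeros(im.shape[:2],np.uint8);cv2.fillPoly(m,[hull],255);m=cv2.erode(m,np.ones((5,5)))
    g=im.min(2);b=((g>75)&(m>0)).astype(np.uint8)
    n,l,st,c=cv2.connectedComponentsWithStats(b)
    for i in range(1,n):
        if st[i,4]<25:continue
        uv=(c[i]+.5)/S-.5+[x0,y0];o,d=ray(s,uv)
        w=np.array([[EX@(o-ax),(o-ax)[2]],[EX@d,d[2]]])
        A=w[1]@w[1];B=w[0]@w[1];C=w[0]@w[0]-900;D=B*B-A*C
        ts=(-B-np.sqrt(max(D,0)))/A;p=o+ts*d-ax
        te=(12-EY@(o-ax))/(EY@d);q=o+te*d-ax
        print("blob",st[i,4],"px",uv.round(1),"bright",int(g[l==i].mean()),"cyl ang %.2f y %.1f | endface ang %.2f r %.1f"%(np.arctan2(p@EX,p[2]),p@EY,np.arctan2(q@EX,q[2]),np.hypot(q@EX,q[2])))
if __name__=="__main__":
    if len(sys.argv)>2: s=pickle.load(open(sys.argv[2],"rb"));s=s[1] if isinstance(s,tuple) else s
    else:
        from cell import optics
        s=optics.camera("scene");pickle.dump(s,open("last.pkl","wb"))
    angle(s,float(sys.argv[1]))
E
python3 ang.py 0 scene0.pkl; echo; python3 ang.py 0.2 p1.pkl
python3 -c "
from h import *
s=pickle.load(open('scene0.pkl','rb'));print(ray(s,(300,200))[0])"
```

```text
blob 340 px [286.8 192.1] bright 118 cyl ang 0.35 y 0.5 | endface ang 0.60 r 51.8
blob 55 px [292.1 198.1] bright 85 cyl ang 0.84 y 25.7 | endface ang -0.61 r 1.8

[1221.92279447  550.33547266  716.86959359]
```

```bash
sed -i 's/g>75/g>float(sys.argv[3] if len(sys.argv)>3 else 75)/' ang.py; for h in 65 55 45; do echo $h; python3 ang.py 0.2 p1.pkl $h; done
```

```text
65
blob 27 px [282.5 203.8] bright 69 cyl ang 1.82 y -7.4 | endface ang 1.27 r 62.4
blob 51 px [285.3 204.8] bright 70 cyl ang 1.86 y 2.6 | endface ang 1.47 r 44.1
55
blob 50 px [295.4 193.6] bright 66 cyl ang 0.24 y 28.9 | endface ang -1.29 r 23.2
blob 36 px [292.5 198.5] bright 60 cyl ang 0.87 y 26.6 | endface ang -1.85 r 2.0
blob 183 px [284.8 204.5] bright 64 cyl ang 1.83 y 1.0 | endface ang 1.42 r 47.3
45
blob 34 px [287.  189.1] bright 55 cyl ang -0.10 y -7.1 | endface ang 0.49 r 60.8
blob 78 px [295.2 193.5] bright 61 cyl ang 0.23 y 28.1 | endface ang -1.23 r 22.5
blob 100 px [292.3 198.7] bright 53 cyl ang 0.89 y 26.4 | endface ang -2.14 r 1.5
blob 264 px [285.2 204.3] bright 60 cyl ang 1.77 y 2.9 | endface ang 1.43 r 44.4
```

θ is now about 1.83, so a stroke gains about 1.48 rad. I'll do three more strokes in the same pattern.

Emit:
{"name": "move_arm", "arguments": {"commands": [{"tx": 0.002, "ty": 0.03, "tz": 0, "ax": 0, "ay": 0, "az": 0}, {"tx": 0.002, "ty": 0.03, "tz": 0.025, "ax": 0, "ay": 0, "az": 0}, {"tx": 0.002, "ty": 0.041, "tz": 0.025, "ax": 0, "ay": 0, "az": 0}, {"tx": 0.002, "ty": 0.053, "tz": 0.025, "ax": 0, "ay": 0, "az": 0}, {"tx": 0.002, "ty": 0.064, "tz": 0.025, "ax": 0, "ay": 0, "az": 0}, {"tx": 0.002, "ty": 0.075, "tz": 0.025, "ax": 0, "ay": 0, "az": 0}, {"tx": 0.002, "ty": 0.075, "tz": 0, "ax": 0, "ay": 0, "az": 0}, {"tx": 0.002, "ty": 0.03, "tz": 0, "ax": 0, "ay": 0, "az": 0}]}}

```text
time_s: 5.0
eef_pos: [526.7, -142.6, 110.9]
eef_rot: [[-0.251, 0.968, 0.011], [0.968, 0.251, -0.005], [-0.007, 0.01, -1.0]]
contact_force: [0.0, -1.9, 1.0]
finger_gap: -0.2
grasp_force: 0.0
```

Emit:
{"name": "move_arm", "arguments": {"commands": [{"tx": 0.001, "ty": 0, "tz": 0, "ax": 0, "ay": 0, "az": 0}, {"tx": 0.001, "ty": 0, "tz": 0.025, "ax": 0, "ay": 0, "az": 0}, {"tx": 0.001, "ty": 0.011, "tz": 0.025, "ax": 0, "ay": 0, "az": 0}, {"tx": 0.001, "ty": 0.023, "tz": 0.025, "ax": 0, "ay": 0, "az": 0}, {"tx": 0.001, "ty": 0.034, "tz": 0.025, "ax": 0, "ay": 0, "az": 0}, {"tx": 0.001, "ty": 0.045, "tz": 0.025, "ax": 0, "ay": 0, "az": 0}, {"tx": 0.001, "ty": 0.045, "tz": 0, "ax": 0, "ay": 0, "az": 0}, {"tx": 0.001, "ty": 0, "tz": 0, "ax": 0, "ay": 0, "az": 0}]}}

```text
time_s: 5.8
eef_pos: [526.7, -141.6, 110.9]
eef_rot: [[-0.251, 0.968, 0.011], [0.968, 0.251, -0.005], [-0.007, 0.01, -1.0]]
contact_force: [-0.1, -1.6, 0.4]
finger_gap: 0.3
grasp_force: 0.0
```

Emit:
{"name": "move_arm", "arguments": {"commands": [{"tx": 0.001, "ty": 0, "tz": 0, "ax": 0, "ay": 0, "az": 0}, {"tx": 0.001, "ty": 0, "tz": 0.025, "ax": 0, "ay": 0, "az": 0}, {"tx": 0.001, "ty": 0.011, "tz": 0.025, "ax": 0, "ay": 0, "az": 0}, {"tx": 0.001, "ty": 0.023, "tz": 0.025, "ax": 0, "ay": 0, "az": 0}, {"tx": 0.001, "ty": 0.034, "tz": 0.025, "ax": 0, "ay": 0, "az": 0}, {"tx": 0.001, "ty": 0.045, "tz": 0.025, "ax": 0, "ay": 0, "az": 0}, {"tx": 0.001, "ty": 0.045, "tz": 0, "ax": 0, "ay": 0, "az": 0}, {"tx": 0.001, "ty": -0.03, "tz": 0, "ax": 0, "ay": 0, "az": 0}]}}

```text
time_s: 6.6
eef_pos: [522.1, -141.9, 111.0]
eef_rot: [[-0.251, 0.968, 0.011], [0.968, 0.251, -0.005], [-0.008, 0.01, -1.0]]
contact_force: [-0.9, -1.0, 1.1]
finger_gap: -0.2
grasp_force: 0.0
```

```bash
python3 st.py; python3 ang.py 1; echo; python3 ang.py 1 last.pkl 55;python3 st.py
```

```text
t 6.6 pos [ 522.1 -141.9  111. ] clamp x,y,z from rim -23.5 0.9 26.0 yaw 104.6 F [-0.9 -1.   1.1] gap -0.2488332365059884
blob 31 px [296.4 194.9] bright 84 cyl ang 0.37 y 32.1 | endface ang -1.55 r 24.6

blob 180 px [293.8 192.6] bright 71 cyl ang 0.17 y 19.6 | endface ang -0.39 r 21.1
blob 51 px [292.9 199.1] bright 60 cyl ang 0.91 y 26.1 | endface ang -2.66 r 1.0
t 6.65 pos [ 509.8 -140.3  105.1] clamp x,y,z from rim -34.9 5.5 20.1 yaw 104.5 F [-2.4  0.6 -3.7] gap -0.3832216291205343
```

```bash
cat > v.py <<'E'
from h import *
import sys
s=pickle.load(open("last.pkl","rb"))
B=cv2.resize(s["img"][180:215,270:315],None,fx=16,fy=16,interpolation=cv2.INTER_CUBIC)
cv2.imwrite(sys.argv[1],np.clip(B[:,:,::-1]*1.8,0,255).astype(np.uint8))
E
python3 v.py pics/v1.png; python3 ang.py 1 last.pkl 66
```

```text
blob 115 px [294.  192.5] bright 78 cyl ang 0.15 y 19.9 | endface ang -0.45 r 21.3
```

View pics/v1.png

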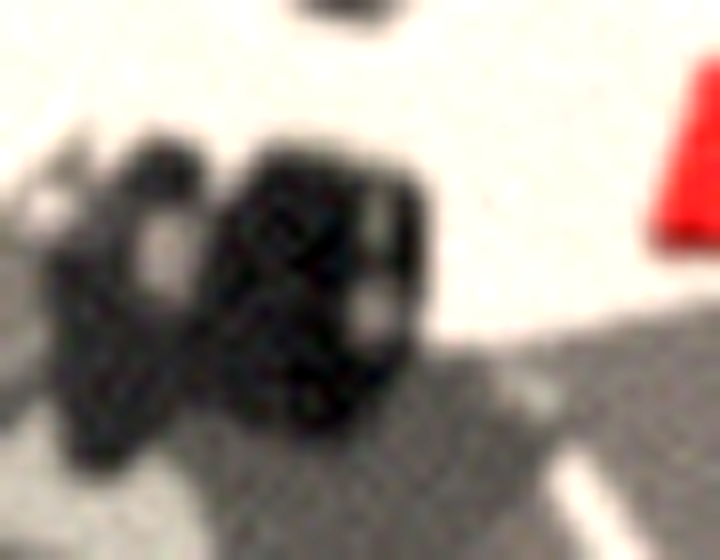

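The scene crop shows the hub at (375,310) and the end-face line running up to (378,200), leaning slightly back. That puts θ at about 5.85, with 6.7 rad (about five strokes) left. I'll do four and then look.

Emit:
{"name": "move_arm", "arguments": {"commands": [{"tx": 0, "ty": 0.03, "tz": 0, "ax": 0, "ay": 0, "az": 0}, {"tx": 0, "ty": 0.03, "tz": 0.025, "ax": 0, "ay": 0, "az": 0}, {"tx": 0, "ty": 0.041, "tz": 0.025, "ax": 0, "ay": 0, "az": 0}, {"tx": 0, "ty": 0.053, "tz": 0.025, "ax": 0, "ay": 0, "az": 0}, {"tx": 0, "ty": 0.064, "tz": 0.025, "ax": 0, "ay": 0, "az": 0}, {"tx": 0, "ty": 0.075, "tz": 0.025, "ax": 0, "ay": 0, "az": 0}, {"tx": 0, "ty": 0.075, "tz": 0, "ax": 0, "ay": 0, "az": 0}, {"tx": 0, "ty": 0.03, "tz": 0, "ax": 0, "ay": 0, "az": 0}]}}

```text
time_s: 7.45
eef_pos: [550.1, -134.0, 110.8]
eef_rot: [[-0.251, 0.968, 0.01], [0.968, 0.251, -0.004], [-0.006, 0.009, -1.0]]
contact_force: [-0.4, -0.8, 1.5]
finger_gap: -0.0
grasp_force: 0.0
```

Emit:
{"name": "move_arm", "arguments": {"commands": [{"tx": 0, "ty": 0, "tz": 0, "ax": 0, "ay": 0, "az": 0}, {"tx": 0, "ty": 0, "tz": 0.025, "ax": 0, "ay": 0, "az": 0}, {"tx": 0, "ty": 0.011, "tz": 0.025, "ax": 0, "ay": 0, "az": 0}, {"tx": 0, "ty": 0.023, "tz": 0.025, "ax": 0, "ay": 0, "az": 0}, {"tx": 0, "ty": 0.034, "tz": 0.025, "ax": 0, "ay": 0, "az": 0}, {"tx": 0, "ty": 0.045, "tz": 0.025, "ax": 0, "ay": 0, "az": 0}, {"tx": 0, "ty": 0.045, "tz": 0, "ax": 0, "ay": 0, "az": 0}, {"tx": 0, "ty": 0, "tz": 0, "ax": 0, "ay": 0, "az": 0}]}}

```text
time_s: 8.25
eef_pos: [550.4, -133.9, 110.8]
eef_rot: [[-0.251, 0.968, 0.01], [0.968, 0.251, -0.004], [-0.006, 0.009, -1.0]]
contact_force: [0.4, -1.6, 1.1]
finger_gap: -0.1
grasp_force: 0.0
```

Emit:
{"name": "move_arm", "arguments": {"commands": [{"tx": 0.001, "ty": 0, "tz": 0, "ax": 0, "ay": 0, "az": 0}, {"tx": 0.001, "ty": 0, "tz": 0.025, "ax": 0, "ay": 0, "az": 0}, {"tx": 0.001, "ty": 0.011, "tz": 0.025, "ax": 0, "ay": 0, "az": 0}, {"tx": 0.001, "ty": 0.023, "tz": 0.025, "ax": 0, "ay": 0, "az": 0}, {"tx": 0.001, "ty": 0.034, "tz": 0.025, "ax": 0, "ay": 0, "az": 0}, {"tx": 0.001, "ty": 0.045, "tz": 0.025, "ax": 0, "ay": 0, "az": 0}, {"tx": 0.001, "ty": 0.045, "tz": 0, "ax": 0, "ay": 0, "az": 0}, {"tx": 0.001, "ty": 0, "tz": 0, "ax": 0, "ay": 0, "az": 0}]}}

```text
time_s: 9.05
eef_pos: [550.2, -133.0, 110.9]
eef_rot: [[-0.251, 0.968, 0.01], [0.968, 0.251, -0.004], [-0.006, 0.009, -1.0]]
contact_force: [0.4, -0.6, 1.1]
finger_gap: -0.1
grasp_force: 0.0
```

Emit:
{"name": "move_arm", "arguments": {"commands": [{"tx": 0, "ty": 0, "tz": 0, "ax": 0, "ay": 0, "az": 0}, {"tx": 0, "ty": 0, "tz": 0.025, "ax": 0, "ay": 0, "az": 0}, {"tx": 0, "ty": 0.011, "tz": 0.025, "ax": 0, "ay": 0, "az": 0}, {"tx": 0, "ty": 0.023, "tz": 0.025, "ax": 0, "ay": 0, "az": 0}, {"tx": 0, "ty": 0.034, "tz": 0.025, "ax": 0, "ay": 0, "az": 0}, {"tx": 0, "ty": 0.045, "tz": 0.025, "ax": 0, "ay": 0, "az": 0}, {"tx": 0, "ty": 0.045, "tz": 0, "ax": 0, "ay": 0, "az": 0}, {"tx": 0, "ty": -0.03, "tz": 0, "ax": 0, "ay": 0, "az": 0}]}}

```text
time_s: 9.85
eef_pos: [545.8, -134.3, 111.0]
eef_rot: [[-0.251, 0.968, 0.011], [0.968, 0.251, -0.004], [-0.007, 0.01, -1.0]]
contact_force: [0.5, -1.2, 1.2]
finger_gap: -0.1
grasp_force: 0.0
```

```bash
python3 ang.py 1.8; echo; python3 ang.py 1.8 last.pkl 60;python3 st.py; python3 v.py pics/v2.png
```

```text
blob 96 px [296.6 195.1] bright 92 cyl ang 0.38 y 30.6 | endface ang -1.46 r 21.8

blob 147 px [296.5 195.3] bright 84 cyl ang 0.41 y 30.4 | endface ang -1.45 r 20.5
blob 30 px [293.1 199. ] bright 63 cyl ang 0.90 y 24.3 | endface ang 0.93 r 3.0
blob 38 px [284.6 205. ] bright 64 cyl ang 1.93 y -5.1 | endface ang 1.35 r 56.8
blob 27 px [287.3 205.9] bright 64 cyl ang 1.95 y 4.4 | endface ang 1.58 r 40.3
t 9.9 pos [ 533.2 -132.9  105. ] clamp x,y,z from rim -10.4 6.9 20.0 yaw 104.5 F [-2.3  0.8 -4.4] gap 0.15679798971495804
```

View pics/v2.png

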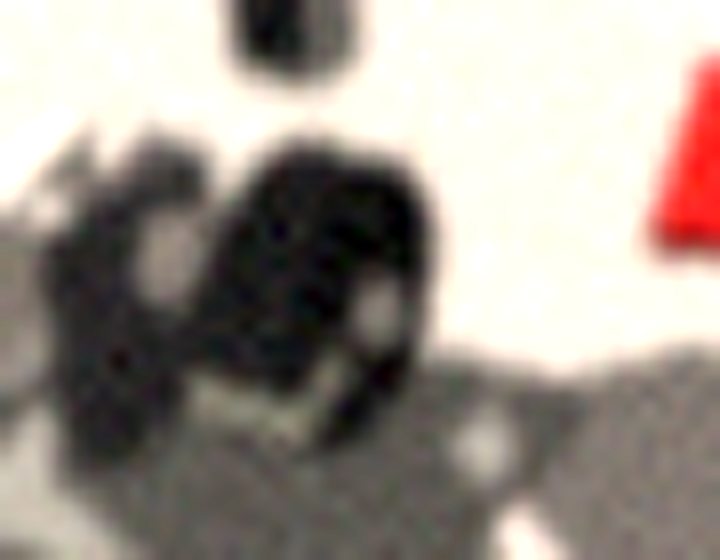

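The line is now at the lower front in crop (260,410), so θ is about 8.2. The 75 mm return was clipped to 50 mm, so those strokes started about 25 mm too far forward. I'll go back to a start at x of about -25 and keep returns under 50 mm.

Emit:
{"name": "move_arm", "arguments": {"commands": [{"tx": -0.001, "ty": -0.015, "tz": 0, "ax": 0, "ay": 0, "az": 0}, {"tx": -0.001, "ty": -0.015, "tz": 0.025, "ax": 0, "ay": 0, "az": 0}, {"tx": -0.001, "ty": -0.004, "tz": 0.025, "ax": 0, "ay": 0, "az": 0}, {"tx": -0.001, "ty": 0.008, "tz": 0.025, "ax": 0, "ay": 0, "az": 0}, {"tx": -0.001, "ty": 0.019, "tz": 0.025, "ax": 0, "ay": 0, "az": 0}, {"tx": -0.001, "ty": 0.03, "tz": 0.025, "ax": 0, "ay": 0, "az": 0}, {"tx": -0.001, "ty": 0.03, "tz": 0, "ax": 0, "ay": 0, "az": 0}, {"tx": -0.001, "ty": -0.015, "tz": 0, "ax": 0, "ay": 0, "az": 0}]}}

```text
time_s: 10.7
eef_pos: [530.9, -139.1, 110.6]
eef_rot: [[-0.251, 0.968, 0.01], [0.968, 0.251, -0.004], [-0.006, 0.009, -1.0]]
contact_force: [0.8, -0.8, 1.6]
finger_gap: 0.3
grasp_force: 0.0
```

Emit:
{"name": "move_arm", "arguments": {"commands": [{"tx": 0, "ty": 0, "tz": 0, "ax": 0, "ay": 0, "az": 0}, {"tx": 0, "ty": 0, "tz": 0.025, "ax": 0, "ay": 0, "az": 0}, {"tx": 0, "ty": 0.011, "tz": 0.025, "ax": 0, "ay": 0, "az": 0}, {"tx": 0, "ty": 0.023, "tz": 0.025, "ax": 0, "ay": 0, "az": 0}, {"tx": 0, "ty": 0.034, "tz": 0.025, "ax": 0, "ay": 0, "az": 0}, {"tx": 0, "ty": 0.045, "tz": 0.025, "ax": 0, "ay": 0, "az": 0}, {"tx": 0, "ty": 0.045, "tz": 0, "ax": 0, "ay": 0, "az": 0}, {"tx": 0, "ty": 0, "tz": 0, "ax": 0, "ay": 0, "az": 0}]}}

```text
time_s: 11.5
eef_pos: [531.0, -139.1, 110.5]
eef_rot: [[-0.251, 0.968, 0.01], [0.968, 0.251, -0.004], [-0.006, 0.009, -1.0]]
contact_force: [0.4, -1.3, 0.1]
finger_gap: -0.2
grasp_force: 0.0
```

```bash
python3 ang.py 1.8; echo; python3 ang.py 1.8 last.pkl 60;python3 st.py; python3 v.py pics/v3.png
```

```text
blob 45 px [296.8 196.8] bright 85 cyl ang 0.57 y 33.9 | endface ang -1.79 r 23.1

blob 101 px [296.6 195.9] bright 76 cyl ang 0.47 y 31.8 | endface ang -1.60 r 21.2
t 11.55 pos [ 520.4 -137.9  105.6] clamp x,y,z from rim -24.1 5.2 20.6 yaw 104.5 F [-2.2  0.3 -2.7] gap -0.10943375437209704
```

View pics/v3.png

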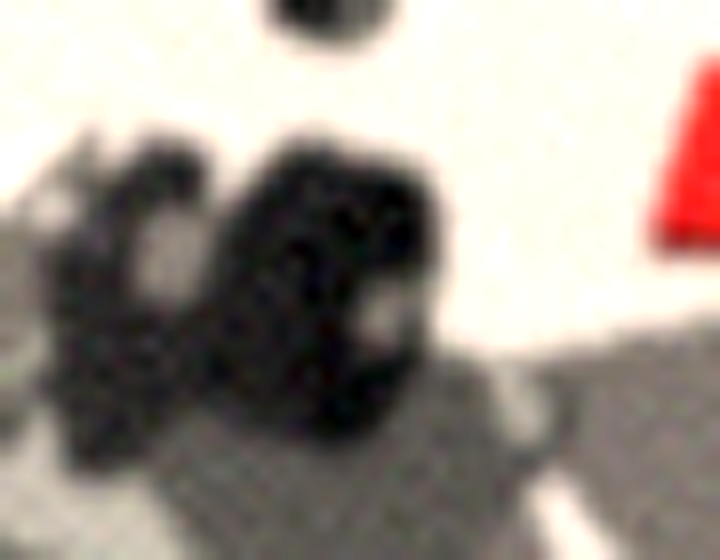

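In crop v3 the hub's pale patch stretches right towards (415,300). The line therefore points back at the robot, θ is about 10.9, and it matches the prediction. One more full stroke should reach about 12.3.

Emit:
{"name": "move_arm", "arguments": {"commands": [{"tx": 0, "ty": 0, "tz": 0, "ax": 0, "ay": 0, "az": 0}, {"tx": 0, "ty": 0, "tz": 0.025, "ax": 0, "ay": 0, "az": 0}, {"tx": 0, "ty": 0.011, "tz": 0.025, "ax": 0, "ay": 0, "az": 0}, {"tx": 0, "ty": 0.023, "tz": 0.025, "ax": 0, "ay": 0, "az": 0}, {"tx": 0, "ty": 0.034, "tz": 0.025, "ax": 0, "ay": 0, "az": 0}, {"tx": 0, "ty": 0.045, "tz": 0.025, "ax": 0, "ay": 0, "az": 0}, {"tx": 0, "ty": 0.045, "tz": 0, "ax": 0, "ay": 0, "az": 0}, {"tx": 0, "ty": 0, "tz": 0, "ax": 0, "ay": 0, "az": 0}]}}

```text
time_s: 12.35
eef_pos: [531.1, -139.1, 110.6]
eef_rot: [[-0.251, 0.968, 0.01], [0.968, 0.251, -0.004], [-0.006, 0.009, -1.0]]
contact_force: [0.3, -1.3, 1.2]
finger_gap: 0.1
grasp_force: 0.0
```

```bash
python3 ang.py 2; echo; python3 ang.py 2 last.pkl 60;python3 st.py; python3 v.py pics/v4.png
```

```text
blob 54 px [296.8 195. ] bright 84 cyl ang 0.37 y 30.5 | endface ang -1.45 r 21.9

blob 106 px [296.6 195.1] bright 76 cyl ang 0.38 y 30.0 | endface ang -1.41 r 20.7
blob 35 px [293.5 199.3] bright 64 cyl ang 0.91 y 25.4 | endface ang 1.84 r 0.7
t 12.4 pos [ 520.4 -137.9  105.6] clamp x,y,z from rim -24.1 5.2 20.6 yaw 104.5 F [-2.7  1.6 -3.5] gap 0.21557506848502686
```

View pics/v4.png

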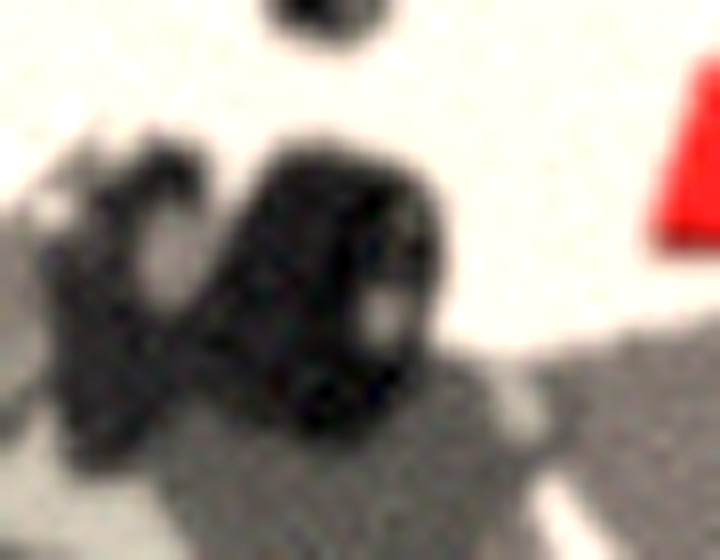

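The line now points up and slightly back: crop hub (385,310), line end (403,210). I'll move aside to get a clear top view for an exact angle.

Emit:
{"name": "move_arm", "arguments": {"commands": [{"tx": 0, "ty": 0, "tz": -0.03, "ax": 0, "ay": 0, "az": 0}, {"tx": 0.03, "ty": 0, "tz": -0.04, "ax": 0, "ay": 0, "az": 0}, {"tx": 0.06, "ty": 0, "tz": -0.04, "ax": 0, "ay": 0, "az": 0}, {"tx": 0.09, "ty": 0, "tz": -0.04, "ax": 0, "ay": 0, "az": 0}, {"tx": 0.12, "ty": 0, "tz": -0.04, "ax": 0, "ay": 0, "az": 0}, {"tx": 0.15, "ty": 0, "tz": -0.04, "ax": 0, "ay": 0, "az": 0}, {"tx": 0.17, "ty": 0, "tz": -0.04, "ax": 0, "ay": 0, "az": 0}, {"tx": 0.17, "ty": 0, "tz": -0.04, "ax": 0, "ay": 0, "az": 0}]}}

```text
time_s: 13.2
eef_pos: [482.1, 28.8, 146.0]
eef_rot: [[-0.251, 0.968, -0.001], [0.968, 0.251, 0.001], [0.001, -0.001, -1.0]]
contact_force: [-0.2, 0.1, -0.2]
finger_gap: 0.1
grasp_force: 0.0
```

```bash
python3 - <<'E'
from cell import optics
from h import *
from ang import EX,EY
t=optics.camera("top");s=optics.camera("scene");pickle.dump((t,s),open("p2.pkl","wb"))
ax=np.array([545,-137,55.])+EY*5.8
for P in [(294.7,193.0)]:
    o,d=ray(s,P);te=(12-EY@(o-ax))/(EY@d);q=o+te*d-ax;print("endface",np.arctan2(q@EX,q[2]),np.hypot(q@EX,q[2]))
A=cv2.resize(t["img"][175:225,330:380],None,fx=11,fy=11,interpolation=cv2.INTER_CUBIC)
B=t["img"][175:225,330:380]
# pale pixels near wheel top
S=8;x0,y0=330,175
im=cv2.resize(B,None,fx=S,fy=S,interpolation=cv2.INTER_CUBIC)
c=[ax+i*29*EX+j*13*EY+[0,0,k] for i in(-1,1) for j in(-1,1) for k in (0,)]+[ax+j*12*EY+i*15*EX+[0,0,27] for i in (-1,1) for j in(-1,1)]
h=cv2.convexHull(((proj(t,c)-[x0,y0]+.5)*S-.5).astype(np.float32)).astype(int)
m=np.zeros(im.shape[:2],np.uint8);cv2.fillPoly(m,[h],255);m=cv2.erode(m,np.ones((9,9)))
for thr in(60,80):
    n,l,st,ce=cv2.connectedComponentsWithStats(((im.min(2)>thr)&(m>0)).astype(np.uint8))
    for i in range(1,n):
        if st[i,4]<100: continue
        uv=(ce[i]+.5)/S-.5+[x0,y0];p=onz(t,uv,84)-ax;print(thr,st[i,4],uv,"x %.1f y %.1f ang %.2f"%(p@EX,p@EY,np.arcsin(np.clip(p@EX/30,-1,1))))
cv2.imwrite("pics/p2.png",np.clip(A[:,:,::-1]*1.7,0,255).astype(np.uint8))
E
```

```text
endface -0.4555987336534851 20.297889731994406
60 371 [349.78520889 198.87382075] x -1.5 y 12.6 ang -0.05
60 2873 [355.5466629  205.05149234] x -21.2 y 1.8 ang -0.79
80 1567 [356.02444959 204.71605775] x -20.7 y 0.3 ang -0.76
```

View pics/p2.png

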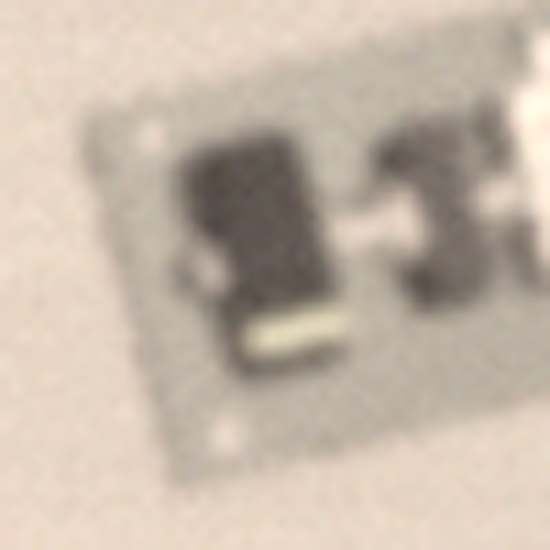

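The top view shows the line at crop (300,332), which is x = -21 mm on the rim. So θ is about 11.8, about 0.75 rad (22 mm of roll) short. I'll add a short stroke of 23 mm, centred on the top.

Emit:
{"name": "move_arm", "arguments": {"commands": [{"tx": -0.03, "ty": 0, "tz": 0, "ax": 0, "ay": 0, "az": 0}, {"tx": -0.07, "ty": 0.006, "tz": 0, "ax": 0, "ay": 0, "az": 0}, {"tx": -0.11, "ty": 0.012, "tz": 0, "ax": 0, "ay": 0, "az": 0}, {"tx": -0.14, "ty": 0.012, "tz": 0, "ax": 0, "ay": 0, "az": 0}, {"tx": -0.17, "ty": 0.012, "tz": 0, "ax": 0, "ay": 0, "az": 0}, {"tx": -0.17, "ty": 0.012, "tz": 0, "ax": 0, "ay": 0, "az": 0}, {"tx": -0.17, "ty": 0.012, "tz": 0.025, "ax": 0, "ay": 0, "az": 0}, {"tx": -0.17, "ty": 0.012, "tz": 0.04, "ax": 0, "ay": 0, "az": 0}]}}

```text
time_s: 14.1
eef_pos: [535.7, -135.7, 104.9]
eef_rot: [[-0.246, 0.969, -0.001], [0.969, 0.246, 0.001], [0.001, -0.001, -1.0]]
contact_force: [0.1, -0.4, -0.1]
finger_gap: -0.1
grasp_force: 0.0
```

Emit:
{"name": "move_arm", "arguments": {"commands": [{"tx": 0, "ty": 0, "tz": 0.014, "ax": 0, "ay": 0, "az": 0}, {"tx": 0, "ty": 0, "tz": 0.025, "ax": 0, "ay": 0, "az": 0}, {"tx": 0, "ty": 0, "tz": 0.025, "ax": 0, "ay": 0, "az": 0}, {"tx": 0, "ty": 0.008, "tz": 0.025, "ax": 0, "ay": 0, "az": 0}, {"tx": 0, "ty": 0.016, "tz": 0.025, "ax": 0, "ay": 0, "az": 0}, {"tx": 0, "ty": 0.023, "tz": 0.025, "ax": 0, "ay": 0, "az": 0}, {"tx": 0, "ty": 0.023, "tz": 0.025, "ax": 0, "ay": 0, "az": 0}, {"tx": 0, "ty": 0.023, "tz": 0.005, "ax": 0, "ay": 0, "az": 0}]}}

```text
time_s: 14.9
eef_pos: [556.7, -128.8, 98.6]
eef_rot: [[-0.248, 0.969, -0.005], [0.969, 0.248, 0.002], [0.003, -0.005, -1.0]]
contact_force: [-0.2, 0.7, 0.1]
finger_gap: -0.0
grasp_force: 0.0
```

Emit:
{"name": "move_arm", "arguments": {"commands": [{"tx": 0, "ty": 0, "tz": -0.03, "ax": 0, "ay": 0, "az": 0}, {"tx": 0.03, "ty": 0, "tz": -0.045, "ax": 0, "ay": 0, "az": 0}, {"tx": 0.06, "ty": 0, "tz": -0.045, "ax": 0, "ay": 0, "az": 0}, {"tx": 0.09, "ty": 0, "tz": -0.045, "ax": 0, "ay": 0, "az": 0}, {"tx": 0.12, "ty": 0, "tz": -0.045, "ax": 0, "ay": 0, "az": 0}, {"tx": 0.15, "ty": 0, "tz": -0.045, "ax": 0, "ay": 0, "az": 0}, {"tx": 0.17, "ty": 0, "tz": -0.045, "ax": 0, "ay": 0, "az": 0}, {"tx": 0.17, "ty": 0, "tz": -0.045, "ax": 0, "ay": 0, "az": 0}]}}

```text
time_s: 15.7
eef_pos: [515.3, 36.8, 145.6]
eef_rot: [[-0.251, 0.968, -0.001], [0.968, 0.251, -0.0], [-0.0, -0.001, -1.0]]
contact_force: [-0.1, -0.3, 0.6]
finger_gap: -0.2
grasp_force: 0.0
```

```bash
python3 - <<'E'
from cell import optics
from h import *
from ang import EX,EY
t=optics.camera("top")
ax=np.array([545,-137,55.])+EY*6
S=8;x0,y0=330,175
im=cv2.resize(t["img"][175:225,330:380],None,fx=S,fy=S,interpolation=cv2.INTER_CUBIC)
c=[ax+i*29*EX+j*13*EY for i in(-1,1) for j in(-1,1)]+[ax+j*12*EY+i*15*EX+[0,0,27] for i in (-1,1) for j in(-1,1)]
h=cv2.convexHull(((proj(t,c)-[x0,y0]+.5)*S-.5).astype(np.float32)).astype(int)
m=np.zeros(im.shape[:2],np.uint8);cv2.fillPoly(m,[h],255);m=cv2.erode(m,np.ones((9,9)))
n,l,st,ce=cv2.connectedComponentsWithStats(((im.min(2)>80)&(m>0)).astype(np.uint8))
for i in range(1,n):
    if st[i,4]<100: continue
    uv=(ce[i]+.5)/S-.5+[x0,y0];p=onz(t,uv,84)-ax;print(st[i,4],uv,"x %.1f y %.1f ang %.2f"%(p@EX,p@EY,np.arcsin(np.clip(p@EX/30,-1,1))))
cv2.imwrite("pics/p3.png",np.clip(im[:,:,::-1]*1.7,0,255).astype(np.uint8))
E
python3 st.py
```

```text
2566 [353.3914166  196.54632697] x 2.2 y 1.5 ang 0.07
t 15.75 pos [515.9  35.6 145.9] clamp x,y,z from rim 14.4 174.5 60.9 yaw 104.5 F [ 0.6 -0.   0. ] gap -0.07802698637594631
```

View pics/p3.png

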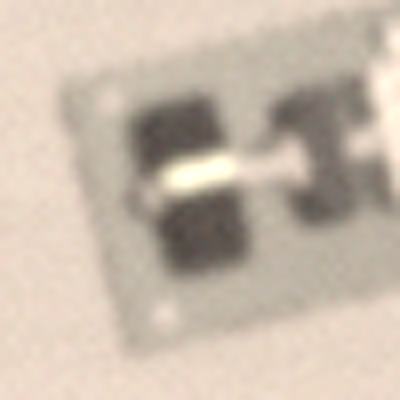

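The line sits at the top, with residual +0.07 rad. The wheel has shifted about 5 mm along +y, which fits two turns (6 mm) and not one (3 mm). The arm is clear of everything, so I'm handing in.

```bash
python3 -c "
from cell import workorder
print(workorder.job_done())"
```

```text
the job is handed in; nothing more can be done
None
```

I handed the job in with the loaded clamp's wheel measured at about 12.6 rad, two turns from tight with its index line at the top (+0.07 rad in the top view); the platform stayed in its clamp, the arm ended clear of everything, and no verdict came back.

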